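# Free the clamped block and set the rod against the stop

## Task

Change over the V-groove length jig: push the red-topped lever of the ratchet pawl over so the pawl is lifted out of the teeth, then slide the blue clamp bar fully back by its black knob, and lay (do not drop) the wooden sanding block it was holding flat in the grey tray. Then slide the steel rod along the groove, without lifting it out, until its end touches the end stop. Leave the clamp open and the other things on the table alone.

Things in the scene. Friction and masses are not known exactly. Their poses are not given: they have to be found in the camera images.
- jig: Fixed jig, grey base plate 150 (x) x 330 (y) x 12 mm. Origin: centre of its underside, on the table; +y runs along the groove away from the end stop, +x from the groove to the ratchet bar. V-block on the line x = -40 mm, 48 mm wide, y = -140 to 160 mm, flat lands 35 mm above the table; between them a 90 degree groove 19 mm wide, 9.5 mm deep, open at the +y end.
- stop_face (a point): Contact point on the face of the dark end stop at the groove's -y end, on the axis a rod in the groove has (38 mm above the table). The stop is 50 mm wide, 16 mm thick and 65 mm high above the table. Axes as the jig's.
- pawl (a joint): Brass ratchet pawl's angle, rad: 0 = down in the teeth (the bar cannot slide back), 0.8 = fully lifted, over 0.5 counts as lifted (clear of the teeth from 0.35). Stiff hinge: stays where left, moves with 1 to 2 N at its lever. It lifts when the lever's top is pushed toward the jig's +y (away from the end stop).
- pawl_lever (a point): Centre of the red cross-roll (16 mm diameter, 20 mm long along the jig's x) on the pawl's upright lever, 48 mm from the pivot, 104 mm above the table. Lever 10 mm thick, 14 mm wide; pawl down it leans 0.3 rad toward the end stop, fully lifted 0.5 rad away from it. Free space in front of it (toward the end stop) above 80 mm height.
- pawl_pivot (a point): The pawl's pivot, 58 mm above the table on the jig's line x = 40 mm, axis along the jig's x; fixed on the jig. Its cheeks are 66 mm high; a guide bridge 50 mm high stands 30 mm behind it (jig +y).
- clamp_bar (a joint): Blue clamp bar's slide in m: 0 = clamped against the block, grows as it slides away from the end stop (jig +y), stop at 0.040 = fully back; over 0.033 counts as back. Friction about 3 N; stays where left. Blocked by the pawl until that is lifted.
- clamp_knob (a point): Middle of the black round knob on the clamp jaw: 28 mm diameter, from 73 to 100 mm above the table, this point at 87 mm, over the groove line. The jaw below is 14 mm thick along y, 52 mm wide, top 70 mm above the table; its lip reaches 8 mm over the block, which cannot come up until the bar is back. The rod passes through the jaw's opening.
- work_block: Wooden sanding block with a dark abrasive face, 48 (x) x 85 (y) x 25 (z) mm, lying on the lands across the groove between end stop and jaw, long side along the groove. Origin: centre of its underside (34 mm above the table at the start). Grip it across its 48 mm width. The rod cannot reach the stop until it is out.
- rod: Steel-coloured rod 18 mm diameter, 165 mm long, with two black bands, lying in the groove behind the block, partly under the jaw. Origin: its middle, on its axis (38 mm above the table in the groove, top 47 mm). Its y axis is its length; it may roll about it. About 0.15 kg; 1 to 3 N push it.
- rod_tip (a point): Centre of the rod's end that faces the end stop (82.5 mm from its middle). It is to touch the stop.
- rod_tail (a point): Centre of the rod's far end, away from the stop; push here, above the lands (35 mm).
- tray: Fixed shallow grey tray, 150 (x) x 180 (y) mm outside, 20 mm high, walls and floor 4 mm. Origin: centre of its underside. It stands to the left or to the right of the jig.
- coupon_rack: Black slotted rack 46 x 110 x 20 mm on the table (at the other side of the jig from the tray), origin centre of underside. Leave alone.
- gloss_tile: Black framed tile 62 x 88 x 13 mm, back right on the table, origin centre of underside. Leave alone.
- parts_pot: White pot with green lid, 45 mm wide, 43 mm tall, behind the jig, origin centre of underside. Leave alone.
- spare_probe: Grey pen-like probe 16 x 90 x 16 mm, lying behind the pot, origin centre of underside. Leave alone.

How it is judged (in metres and radians):
On the way, in this order (a step that is already met when the one before it is completed fails the run):
1. the pawl is lifted out of the teeth (over 0.5 rad) (value of joint pawl above 0.5 rad), for 0.1 s.
2. the clamp bar is slid back (over 33 mm) (value of joint clamp_bar above 0.033 m), for 0.1 s.
3. the block lies flat in the tray (horizontal distance between work_block and tray below 0.07 m and z of work_block in the frame of tray below 0.01 m and angle between work_block's own z axis and vertical below 0.12 rad), for 0.2 s.
4. the rod's end touches the end stop (within 3 mm) (y of rod_tip in the frame of stop_face below 0.003 m and distance between rod_tip and stop_face below 0.005 m), for 0.1 s.
At the end, for the whole second after the job is handed in: The rod lies in the groove (within 0.05 rad) with its end within 3 mm of the end stop, the sanding block lies flat on the tray's floor with its centre within 70 mm of the tray's centre, the clamp bar is still more than 33 mm back, all at rest (all of step 3 and all of step 4 and angle between the y axis of rod and the y axis of jig, either way round below 0.05 rad and linear speed of each of rod, work_block below 0.02 m/s and value of joint clamp_bar above 0.033 m); the robot touches nothing.
It fails at once if the rod is lifted out of the groove (its middle more than 15 mm up) (z of rod in the frame of jig above 0.053 m).
It fails at once if the block is let go over the tray more than 40 mm above its floor (horizontal distance between work_block and tray below 0.11 m and z of work_block in the frame of tray above 0.044 m and contact force between the fingers and work_block below 0.05 N).
It fails at once if another thing on the table is moved more than 40 mm (distance of any of coupon_rack, gloss_tile, parts_pot, spare_probe from where it was at the start of the episode above 0.04 m).
It also fails if it takes over 64 s, if anything falls off the work surface, if the arm or the gripper's body presses on something with over 40 N, if the wrist force passes 120 N, or if a joint passes its speed limit or range.

## Robot

A 7-joint arm with a two-finger parallel gripper is mounted at the origin on a cart in front of the work surface, level with it; the furniture and walls round the work are solid. World frame = base frame: x ahead of the robot, y to its left, z up, the work surface at z = 0. Lengths are in mm, angles in rad, forces in N, time in s.
With the tool pointing down it reaches from about 350 to 900 mm from the base axis. Payload 8.1 kg.
Tool frame: the origin (TCP) lies midway between the tips of the shut fingers; the grasp point (between the pads) lies 19 mm behind it; z points along the fingers, x is the direction in which the jaws open and shut, and the axes are right-handed (so a half turn about z gives the same grasp; the last joint's range is limited). The gripper opens to 92 mm and grips with 3 to 60 N. Pads are 19 mm wide; open, the fingers measure 130 mm over their backs; the gripper's body (75 mm by 190 mm) begins 47 mm behind the grasp point.
Start: joints at [-1.25, 0.434, 0.025, 1.573, -0.012, 1.134, -0.075], TCP at [257.045, 569.71, 226.742] pointing down, gripper open.
Joint ranges: [-2.62, 2.62], [-0.44, 2.09], [-1.27, 1.32], [0.08, 2.57], [-1.32, 4.46], [0.12, 2], [-2.74, 2.74]. Speed limits (rad/s): [2.22, 2.22, 3.01, 3.01, 3.14, 3.14, 3.14].

## Interface

Orientations are given as a rotation vector (axis times angle).
In Python, from bench import * gives the robot as it stands. Calls block until the motion is done:
- move_to(position, orientation): joint-space move of the TCP to a pose.
- line_to(position, rot=None, max_speed=150, threshold=None): straight line of the TCP; rot=None keeps the orientation; max_speed is the mean speed in mm/s. With threshold (N) it stops when the force on the tool has changed by that much, and returns True; else False.
- set_joints(angles): joint-space move.
- let_go() and grasp(newtons=None): open the fingers fully, or close them until they stop; newtons is the grip in N (None keeps the last).
- wait(seconds).
- inverse_kinematics(position, orientation): joint angles nearest the present ones, or None.
- get_state(): the state.
- read_camera(name): name is "side" or "top"; returns the picture (480x640x3 uint8, red, green, blue); there is no depth.
- get_calibration(name): a dict with "vfov" (degrees; the focal length in pixels is half the picture's height over the tangent of half this angle, whatever the lens; pixels are square), "cx", "cy" (the principal point, pixels), "rvec" (rotation vector, rad) and "tvec" (3), from world to camera coordinates, as OpenCV has them. Camera axes: x right, y down, z forward; pixel columns grow to the right and rows downward; lengths in mm; the calibration is good to about 2 mm. A picture is of the moment at which its call begins. get_calibration takes no time and is no camera call.
A pose or a line that the arm cannot do raises Unreachable and nothing moves.
- job_done(): hands the job in, once; it reports no verdict.
The state is a dict: "clock": time; "joints": joint angles; "qd": joint speeds; "tau": joint torques, N m; "tool_pos": TCP position; "eef_rot": TCP orientation; "contact_force": force on the tool from outside, world axes, zero at the start; "wrist_torque": the same for the moment, N m; "width": opening from 0.0 (shut) to 1.0 (fully open).
Only numpy, scipy, OpenCV 4.12 (cv2) and the standard library are available. Lean on these libraries where they do the work, as an engineer would, in place of code of your own. Each camera call takes 0.05 s, during which the arm holds its last target.

## Working session

There is one attempt and no reset: what is moved stays moved. The work goes in short steps, each a Python script; the robot and the scene stay as the last script left them, time stands still between calls to the robot, and variables do not carry over. Pictures are saved under pics/ and viewed, and the job is handed in when it is done.

```bash
mkdir -p pics; ls
python3 - <<'E'
from bench import *
import cv2
for n in ("side","top"):
    im=read_camera(n); cv2.imwrite(f"pics/{n}0.png",im[:,:,::-1]); print(get_calibration(n))
print(get_state())
E
```

```text
pics
{'vfov': 52.39635671676927, 'cx': 315.52184693652634, 'cy': 236.29924519085358, 'rvec': array([ 2.47536306e-03, -2.78559872e+00,  1.42300563e+00]), 'tvec': array([ 618.47323683,   82.12194358, 1186.43381918])}
{'vfov': 45.6940143130724, 'cx': 309.5051299171189, 'cy': 247.1846925830443, 'rvec': array([ 2.1609003 , -2.10752759,  0.19200798]), 'tvec': array([ -34.47776332,  616.17934191, 1437.12281635])}
{'clock': 0.1, 'joints': array([-1.24959818,  0.43515892,  0.02498157,  1.57398381, -0.01159611,
        1.13400858, -0.07511603]), 'qd': array([ 9.60630678e-04, -1.34830324e-03, -2.77739296e-04, -1.31248148e-03,
       -2.29513175e-04,  3.28558791e-05,  5.12370474e-04]), 'tau': array([ 2.91128839e-03, -6.69127464e+01,  9.87782814e-01, -3.15146899e+01,
       -6.05367729e-02,  3.73445707e-02,  3.90938465e-05]), 'tool_pos': array([256.88363967, 569.2732866 , 226.02868506]), 'eef_rot': array([ 2.63830158e+00,  1.70395233e+00, -1.74062592e-03]), 'contact_force': array([ 0.39022703,  0.71040907, -1.16538851]), 'wrist_torque': array([-0.00983463,  0.03992109, -0.0506445 ]), 'width': 0.9997093606417979}
```

View pics/side0.png

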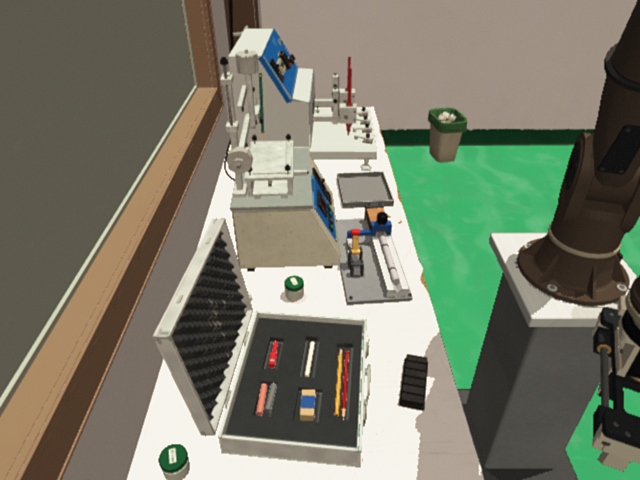

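View pics/top0.png

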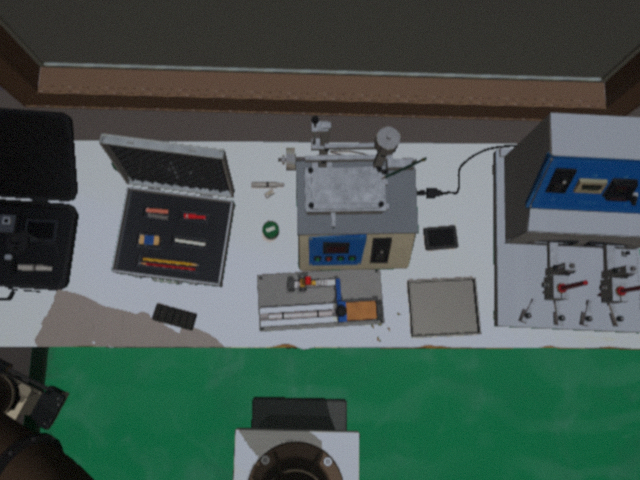

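```bash
cat > h.py <<'E'
import numpy as np, cv2
from bench import *
def cam(n):
    c=get_calibration(n); R=cv2.Rodrigues(np.array(c['rvec']))[0]; t=np.array(c['tvec']).ravel()
    f=240/np.tan(np.radians(c['vfov']/2)); return f,c['cx'],c['cy'],R,t
def ray(n,p):
    f,cx,cy,R,t=cam(n); d=R.T@np.array([(p[0]-cx)/f,(p[1]-cy)/f,1.]); return -R.T@t,d/np.linalg.norm(d)
def onz(n,p,z):
    o,d=ray(n,p); return o+d*(z-o[2])/d[2]
def proj(n,P):
    f,cx,cy,R,t=cam(n); q=R@np.array(P,float)+t; return np.array([f*q[0]/q[2]+cx,f*q[1]/q[2]+cy])
def tri(p1,p2):
    o1,d1=ray('side',p1);o2,d2=ray('top',p2)
    A=np.stack([d1,-d2],1); s=np.linalg.lstsq(A,o2-o1,rcond=None)[0]
    a,b=o1+d1*s[0],o2+d2*s[1]; return (a+b)/2,np.linalg.norm(a-b)
def crop(n,x0,y0,w,h,k,name):
    im=read_camera(n)[:,:,::-1]; cv2.imwrite('pics/'+name,cv2.resize(im[y0:y0+h,x0:x0+w],None,fx=k,fy=k,interpolation=cv2.INTER_CUBIC)); return im
E
python3 - <<'E'
from h import *
crop('top',245,260,240,90,3.3,'t1.png'); crop('side',320,160,110,150,4,'s1.png')
for n in('side','top'):
    o,d=ray(n,(320,240)); print(n,o,d)
for p in [(259,277),(261,329),(382,321),(380,268)]: print(p,onz('top',p,12))
for p in [(408,281),(476,278),(480,334),(411,336)]: print('tray',p,onz('top',p,20))
E
```

```text
side [602.83056085 917.80207227 768.83875854] [ 0.00366228 -0.80576206 -0.59222807]
top [ 360.84124665  -11.97687392 1521.78771057] [ 0.18457704 -0.02284363 -0.98255253]
(259, 277) [539.99731627 113.29562881  12.        ]
(261, 329) [403.03357225 102.64768739  12.        ]
(382, 321) [ 431.68878203 -214.94466044   12.        ]
(380, 268) [ 572.4030118  -209.25383111   12.        ]
tray (408, 281) [ 538.37981906 -282.65914786   20.        ]
tray (476, 278) [ 550.96738962 -463.70308232   20.        ]
tray (480, 334) [ 403.88622692 -470.34946412   20.        ]
tray (411, 336) [ 394.31226389 -289.70718821   20.        ]
```

View pics/t1.png

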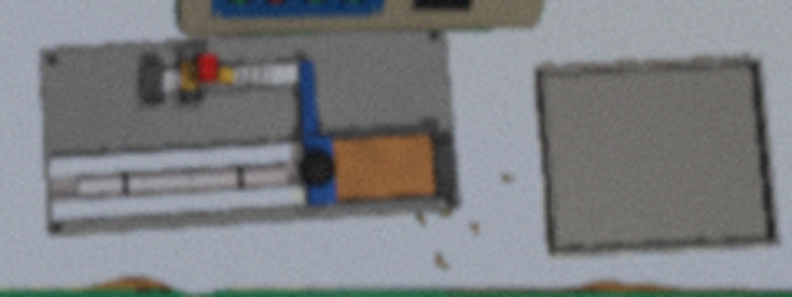

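View pics/s1.png

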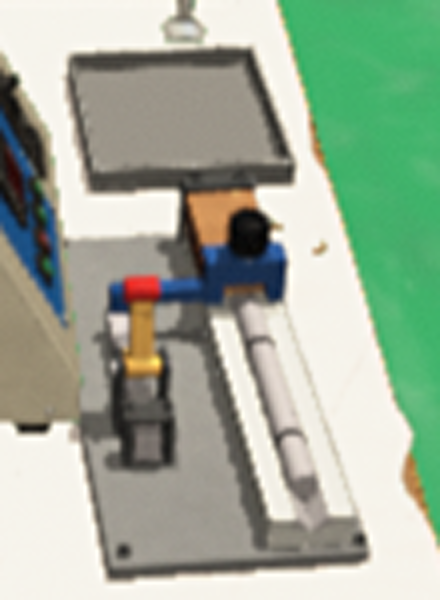

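```bash
cat > loc.py <<'E'
from h import *
from scipy.optimize import least_squares
T=lambda p:(245+(p[0]+.5)/3.3-.5,260+(p[1]+.5)/3.3-.5)
S=lambda p:(320+(p[0]+.5)/4-.5,160+(p[1]+.5)/4-.5)
def fit(W,L):
    W=np.array(W)[:,:2];L=np.array(L,float)
    r=lambda v:(np.array([[np.cos(v[2]),-np.sin(v[2])],[np.sin(v[2]),np.cos(v[2])]])@L.T).T+v[:2]-W
    s=least_squares(lambda v:r(v).ravel(),[*W.mean(0),0]); return s.x,r(s.x)
if __name__=='__main__':
    jt=[onz('top',T(p),12) for p in [(41,48),(50,235),(457,207),(448,33)]]
    print(fit(jt,[(75,165),(-75,165),(-75,-165),(75,-165)]))
    js=[onz('side',S(p),12) for p in [(110,568),(368,550)]]
    print('side',fit(js,[(75,165),(-75,165)]))
    tt=[onz('top',T(p),20) for p in [(537,67),(759,60),(777,241),(550,253)]]
    print('tray',fit(tt,[(75,90),(75,-90),(-75,-90),(-75,90)]))
    ts=[onz('side',S(p),20) for p in [(68,57),(251,49),(296,167),(90,182)]]
    print('trays',fit(ts,[(75,-90),(-75,-90),(-75,90),(75,90)]))
    def c(im,lo,hi,box):
        h=cv2.cvtColor(im,cv2.COLOR_BGR2HSV); m=cv2.inRange(h,lo,hi); k=np.zeros_like(m); x,y,w,hh=box;k[y:y+hh,x:x+w]=1;m*=k
        M=cv2.moments(m,True); return (M['m10']/M['m00'],M['m01']/M['m00']),M['m00']
    a=cv2.imread('pics/side0.png');b=cv2.imread('pics/top0.png')
    A=c(a,(0,150,80),(8,255,255),(340,220,30,20));B=c(b,(0,150,80),(8,255,255),(290,270,30,20));print(A,B,'red',tri(A[0],B[0]))
    A=c(a,(0,0,0),(180,255,45),(372,205,25,24));B=c(b,(0,0,0),(180,255,45),(330,300,20,20));print(A,B,'knob',tri(A[0],B[0]))
    B=c(b,(5,100,60),(25,255,255),(340,295,45,30)); print('block',B,onz('top',B[0],59))
    print('rod tail side',onz('side',S((303,488)),38),'stop top',onz('top',T((435,165)),65),onz('top',T((456,165)),65))
E
python3 loc.py
```

```text
(array([ 4.85408391e+02, -5.09997903e+01,  7.64332996e-02]), array([[ 0.21030109,  0.52855009],
       [-0.09407692,  2.19722865],
       [-4.93129452, -3.29701883],
       [ 4.81507039,  0.57124009]]))
side (array([ 4.89808258e+02, -5.04600704e+01,  9.54018672e-02]), array([[ 1.8050612 ,  0.17272804],
       [-1.8050612 , -0.17272804]]))
tray (array([ 4.73316441e+02, -3.75599691e+02,  6.75464501e-02]), array([[ 0.94404925,  0.2809167 ],
       [ 2.89754117, -0.21099704],
       [-2.74281359,  0.26382128],
       [-1.09877679, -0.33374094]]))
trays (array([ 4.75265053e+02, -3.70105990e+02,  8.12989507e-02]), array([[ 2.67301466,  1.9050205 ],
       [-0.43862588,  1.02407542],
       [-0.96028463,  1.82959528],
       [-1.27410412, -4.7586912 ]]))
((354.84090909090907, 231.54545454545453), 44.0) ((307.45, 280.775), 40.0) red (array([523.8189135 , -15.96934108, 106.32445662]), np.float64(2.876418036171477))
((381.6989247311828, 218.19354838709677), 93.0) ((340.2345679012346, 310.5308641975309), 81.0) knob (array([452.06836938, -99.94969421,  87.60050442]), np.float64(0.8847885478354489))
block ((361.3180987202925, 310.15173674588664), 547.0) [ 455.74837729 -155.57714638   59.        ]
rod tail side [437.03686803  83.5815886   38.        ] stop top [ 457.58811201 -193.63647883   65.        ] [ 457.99096495 -209.87881761   65.        ]
```

```bash
cat >> h.py <<'E'
JO=np.array([486.,-51.]);YAW=0.08
def J(x,y,z):
    c,s=np.cos(YAW),np.sin(YAW); return [JO[0]+c*x-s*y,JO[1]+s*x+c*y,z]
from scipy.spatial.transform import Rotation as Ro
def down(a,tilt=0.):
    # tool x at world yaw a; tilt about jig x axis
    R=np.column_stack([[np.cos(a),np.sin(a),0],[np.sin(a),-np.cos(a),0],[0,0,-1]])
    T=Ro.from_rotvec(tilt*np.array([np.cos(YAW),np.sin(YAW),0])).as_matrix()
    return Ro.from_matrix(T@R).as_rotvec()
def st():
    s=get_state(); print('clk %.2f'%s['clock'],s['tool_pos'].round(1),s['contact_force'].round(1),'w %.3f'%s['width']); return s
E
python3 - <<'E'
from h import *
print(onz('side',(342,266),0),onz('top',(300,268),0),onz('top',(412,268),0))
o,d=ray('side',(314,162))
for x in (570,590,610,630):print(o+d*(x-o[0])/d[0])
for a in (np.pi/2+YAW,-np.pi/2+YAW,YAW,np.pi+YAW):
  for P in (J(40,-60,160),J(-40,-90,150),J(-40,-97,36),J(-40,170,40),[474,-373,8]):
    print(round(a,2),np.round(P),end=' ');q=inverse_kinematics(P,down(a)); print(None if q is None else np.round(q,2))
for n in('side','top'):print(proj(n,J(-40,-140,65)),proj(n,J(40,32,104)),proj(n,J(-40,-48,87)))
E
```

```text
[553.0455402  -19.01797879   0.        ] [568.59048757   4.9058541    0.        ] [ 576.28610096 -297.26793298    0.        ]
[ 570.         2860.52539821 1767.9472063 ]
[ 590.         1677.04069628 1159.30183323]
[610.         493.55599435 550.65646015]
[ 630.         -689.92870757  -57.98891293]
1.65 [ 531. -108.  160.] [-0.31  0.4   0.55  1.89 -0.26  0.92  2.02]
1.65 [ 453. -144.  150.] [-0.32  0.32  0.65  2.06 -0.25  0.84  2.13]
1.65 [ 454. -151.   36.] [-0.03  0.48  0.32  2.14 -0.28  0.56  2.14]
1.65 [433. 115.  40.] [-0.45  0.42  0.09  2.2  -0.08  0.52  1.35]
1.65 [ 474 -373    8] [ 0.26  0.7   0.47  1.86 -0.47  0.7   2.66]
-1.49 [ 531. -108.  160.] [-0.56  0.5   0.95  1.91 -0.49  0.98 -0.88]
-1.49 [ 453. -144.  150.] [-0.61  0.45  1.11  2.08 -0.51  0.92 -0.71]
-1.49 [ 454. -151.   36.] [-0.36  0.59  0.8   2.17 -0.7   0.67 -0.56]
-1.49 [433. 115.  40.] [-0.79  0.47  0.54  2.22 -0.45  0.56 -1.4 ]
-1.49 [ 474 -373    8] [ 0.14  0.75  0.67  1.87 -0.66  0.76 -0.31]
0.08 [ 531. -108.  160.] [-0.42  0.43  0.71  1.9  -0.34  0.94  0.54]
0.08 [ 453. -144.  150.] [-0.51  0.38  0.92  2.07 -0.39  0.87  0.72]
0.08 [ 454. -151.   36.] [-0.33  0.57  0.74  2.16 -0.65  0.64  0.96]
0.08 [433. 115.  40.] [-0.65  0.44  0.35  2.21 -0.29  0.53  0.  ]
0.08 [ 474 -373    8] [ 0.16  0.74  0.64  1.87 -0.63  0.75  1.23]
3.22 [ 531. -108.  160.] [-0.66  0.6   1.16  1.92 -0.63  1.05 -2.29]
3.22 [ 453. -144.  150.] [-0.64  0.48  1.17  2.08 -0.56  0.94 -2.23]
3.22 [ 454. -151.   36.] [-0.54  0.77  1.14  2.18 -0.98  0.87 -1.83]
3.22 [433. 115.  40.] [-0.18  0.44 -0.26  2.17  0.21  0.55  2.63]
3.22 [ 474 -373    8] [-0.09  0.98  1.14  1.88 -1.06  1.04 -1.54]
[375.76329833 205.82285683] [355.62641176 232.47827927] [382.6127594  217.95328926]
[376.51328539 309.75971902] [307.52146561 280.51437216] [341.0785545  311.23545754]
```

```bash
cat >> h.py <<'E'
def downx(a,t):
    # lean body toward robot (jig -x) by t
    R=Ro.from_rotvec(down(a)).as_matrix()
    T=Ro.from_rotvec(-t*np.array([-np.sin(YAW),np.cos(YAW),0])).as_matrix()
    return Ro.from_matrix(T@R).as_rotvec()
AY=-np.pi/2+YAW; AX=YAW
E
python3 - <<'E'
from h import *
r=downx(AY,.3); print(Ro.from_rotvec(r).as_matrix()[:,2])
grasp(10)
move_to([400,200,240],down(AY)); st()
move_to(J(42,-22,200),r); st()
line_to(J(42,-22,92),max_speed=150,threshold=15); st()
crop('side',320,160,110,150,4,'s2.png'); crop('top',245,240,240,110,3.3,'t2.png')
E
```

```text
[ 0.29457505  0.02361641 -0.95533649]
clk 3.27 [400.  200.8 240.1] [ 0.6 -0.2 -0.6] w 0.004
clk 4.42 [529.8 -68.  199.9] [-0.4  1.2  0.3] w 0.003
clk 5.29 [530.1 -69.3  92.5] [0.9 0.4 0.7] w 0.006
```

View pics/s2.png

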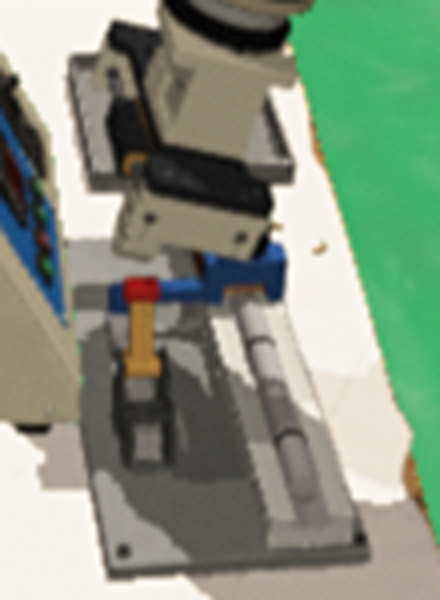

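View pics/t2.png

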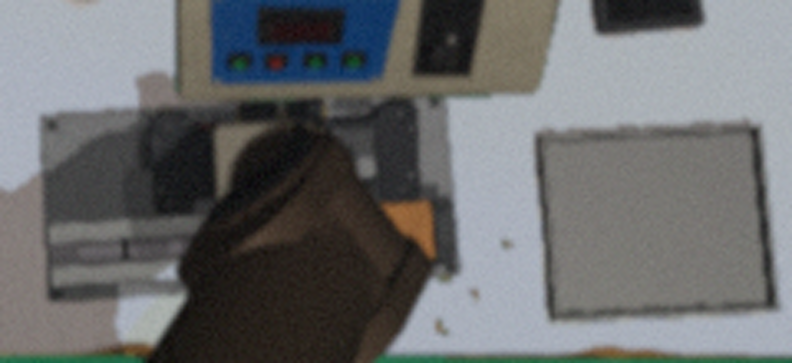

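Run:
```python
from h import *
print(proj('side',J(42,-22,92)),proj('side',J(42,-3,92)))
print(line_to(J(42,43,92),max_speed=40,threshold=10)); st()
crop('side',320,160,110,150,4,'s3.png')
```

```text
[351.57751818 223.78631546] [352.61493507 228.20791872]
True
clk 6.31 [527.4 -37.7  92.3] [ 0.4 -2.2  0.9] w 0.002
```

View pics/s3.png

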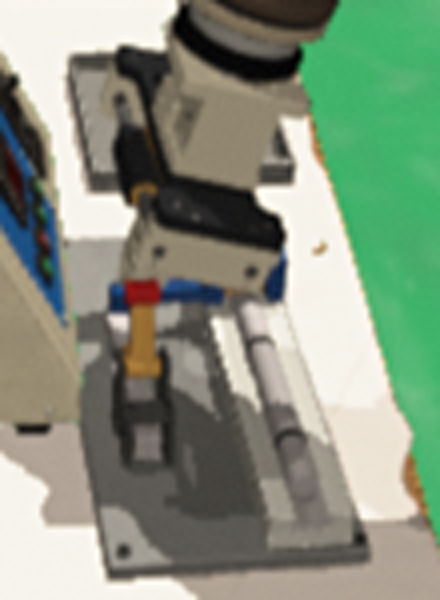

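Run:
```python
from h import *
print(line_to(J(42,43,92),max_speed=30,threshold=20)); st()
crop('side',320,160,110,150,4,'s4.png')
```

```text
False
clk 7.61 [524.5  -4.7  92. ] [0.1 0.1 0.5] w 0.005
```

View pics/s4.png

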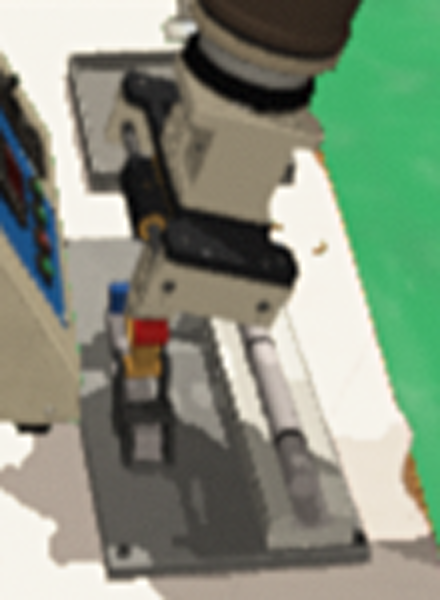

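```bash
cat > lev.py <<'E'
from h import *
def lever(p):
    o,d=ray('side',p); ex=np.array(J(1,0,0))-np.array(J(0,0,0)); 
    s=(np.array(J(40,0,0))-o)@ex/(d@ex); P=o+d*s; ey=np.array(J(0,1,0))-np.array(J(0,0,0))
    y=(P-np.array(J(0,0,0)))@ey; return y,P[2]
E
python3 - <<'E'
from lev import *
for n in('s1.png','s4.png'):
    im=cv2.imread('pics/'+n); m=cv2.inRange(cv2.cvtColor(im,cv2.COLOR_BGR2HSV),(0,170,80),(7,255,255)); m[:200]=0;m[:,:90]=0
    M=cv2.moments(m,True);p=(320+M['m10']/M['m00']/4,160+M['m01']/M['m00']/4);y,z=lever(p);print(p,y,z)
for a in (0,.4,.5,.6,.7,.8):
    P=J(40,46+48*np.sin(a-.3),58+48*np.cos(a-.3)); print(a,proj('side',P))
E
```

```text
(355.3121165644172, 232.17676380368098) 27.311181719126296 101.54930748923368
(357.56325706594885, 243.09454912516824) 65.68487338729695 97.92151355595104
0 [355.61321941 232.48270227]
0.4 [356.78174848 236.54809279]
0.5 [357.05927917 238.0011498 ]
0.6 [357.32469251 239.60339524]
0.7 [357.57496592 241.33840134]
0.8 [357.80721566 243.18788173]
```

Run:
```python
from h import *
line_to(J(42,25,92)); line_to(J(42,20,150)); move_to(J(-40,-97,150),down(AY)); 
line_to(J(-40,-97,77),threshold=15); st()
print(line_to(J(-40,-39,77),max_speed=30,threshold=22)); st()
```

```text
clk 9.72 [ 454.1 -150.6   77.3] [-0.1 -0.5 -0.1] w 0.008
False
clk 11.80 [449.3 -93.1  77. ] [-2.  -2.7  0.2] w 0.005
```

Run:
```python
from h import *
line_to(J(-40,-55,77)); line_to(J(-40,-60,170)); move_to([420,-300,200],down(AX)); let_go(); st()
crop('top',245,250,240,100,3.3,'t5.png');crop('side',320,160,110,150,4,'s5.png')
```

```text
clk 15.82 [ 420. -300.  200.] [-0.2 -0.1 -0.1] w 0.999
```

View pics/t5.png

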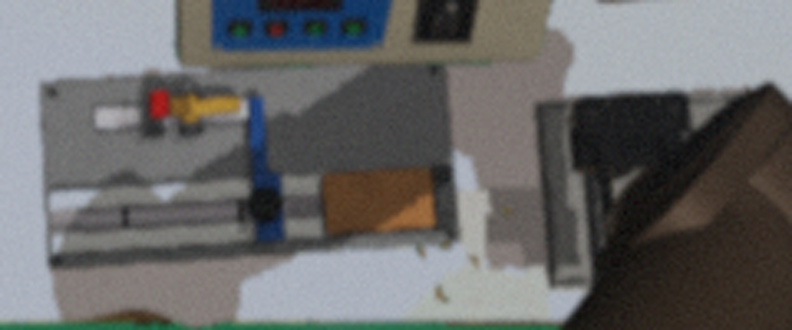

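View pics/s5.png

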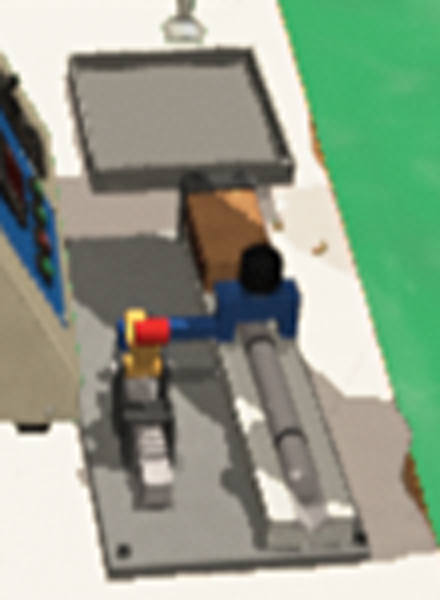

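Run:
```python
from h import *
T=lambda p:(245+(p[0]+.5)/3.3-.5,250+(p[1]+.5)/3.3-.5)
def inv(P):
    c,s=np.cos(YAW),np.sin(YAW);d=np.array(P)[:2]-JO;return (c*d[0]+s*d[1]).round(1),(-s*d[0]+c*d[1]).round(1)
im=cv2.imread('pics/t5.png')
S=lambda p:(320+(p[0]+.5)/4-.5,160+(p[1]+.5)/4-.5)
P,e=tri(S((262,267)),T((264,205))); print('knob',inv(P),P[2],e)
h=cv2.cvtColor(im,cv2.COLOR_BGR2HSV); m=cv2.inRange(h,(5,100,40),(25,255,255)); m[:150]=0; m[:,:300]=0;m[:,460:]=0
c=max(cv2.findContours(m,0,2)[0],key=cv2.contourArea); r=cv2.minAreaRect(c); print(r)
b=[inv(onz('top',T(p),59)) for p in cv2.boxPoints(r)];print(b,np.mean(b,0))
```

```text
knob (np.float64(-38.8), np.float64(-6.8)) 89.73682677722877 0.8854535368228333
((378.8343505859375, 200.62493896484375), (60.90395736694336, 111.26251983642578), 85.71085357666016)
[(np.float64(-16.3), np.float64(-53.6)), (np.float64(-14.6), np.float64(-140.3)), (np.float64(-61.6), np.float64(-140.2)), (np.float64(-63.2), np.float64(-54.0))] [-38.925 -97.025]
```

Run:
```python
from h import *
G=J(-39.5,-97,37)
move_to(G[:2]+[130],down(AX)); line_to(G,threshold=15); st()
grasp(25); s=st()
print(line_to(G[:2]+[120],max_speed=100)); st()
crop('side',320,140,140,150,4,'s6.png')
```

```text
clk 17.39 [ 454.8 -151.7   37.6] [-0.4  0.5 -0.2] w 0.999
clk 18.18 [ 454.5 -150.8   37.1] [-0.3  1.7  1.6] w 0.495
False
clk 19.16 [ 454.  -150.7  119.6] [-0.7 -0.3 -0.7] w 0.501
```

View pics/s6.png

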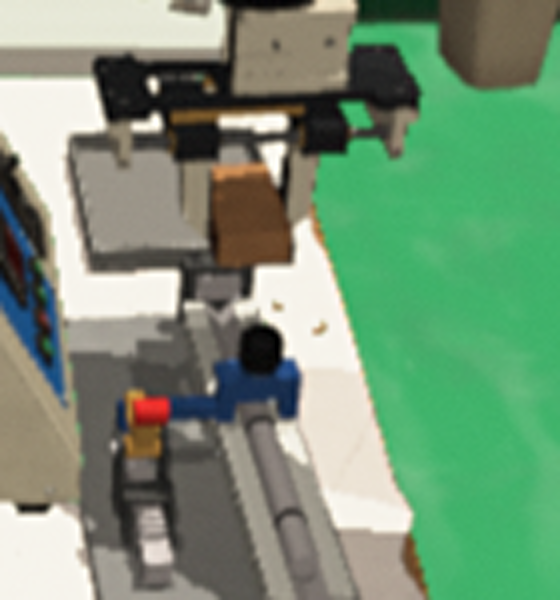

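Run:
```python
from h import *
r=down(-np.pi/2+.075)
move_to([474,-374,120],r); st()
line_to([474,-374,25],max_speed=100); 
print(line_to([474,-374,5],max_speed=20,threshold=5)); s=st()
```

```text
clk 20.11 [ 473.9 -372.7  119.1] [ 0.5 -0.7 -1. ] w 0.499
True
clk 22.08 [ 473.8 -373.9    6.1] [-0.5  0.8  5.2] w 0.501
```

Contact came at TCP z 6.1, about where the block's underside should meet the floor (7 expected). I'll release it and look.

Run:
```python
from h import *
let_go(); line_to([474,-374,110],max_speed=150); grasp(10)
move_to(J(-40,60,200),down(AY)); st()
crop('top',245,250,240,100,3.3,'t7.png');crop('side',320,140,140,150,4,'s7.png')
```

```text
clk 26.72 [441.7   4.9 200.2] [ 0.2 -0.5  0.1] w 0.004
```

View pics/t7.png

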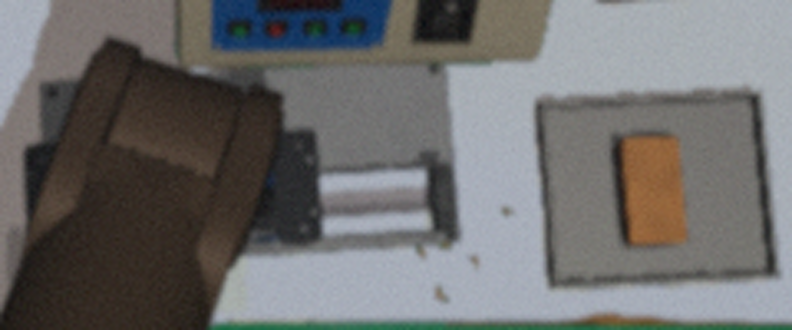

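View pics/s7.png

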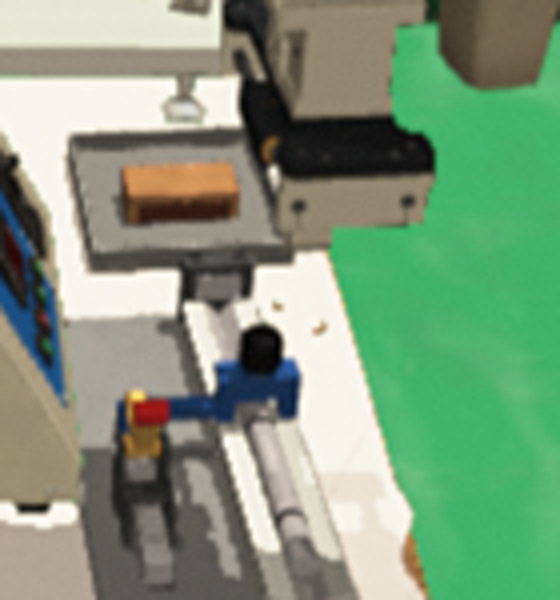

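Run:
```python
from h import *
r=down(AY,-.1); print(Ro.from_rotvec(r).as_matrix()[:,2])
move_to(J(-40,172,110),r); line_to(J(-40,172,39.5),max_speed=100,threshold=10); st()
print(line_to(J(-40,60,39.5),max_speed=35,threshold=12)); s=st()
crop('side',320,160,140,150,4,'s8.png')
```

```text
[ 0.00797816 -0.09951412 -0.99500417]
clk 28.31 [432.8 117.1  40. ] [ 0.5 -1.1  0.2] w 0.007
False
clk 31.66 [441.3   5.7  39.5] [-0.  2. -0.] w 0.005
```

View pics/s8.png

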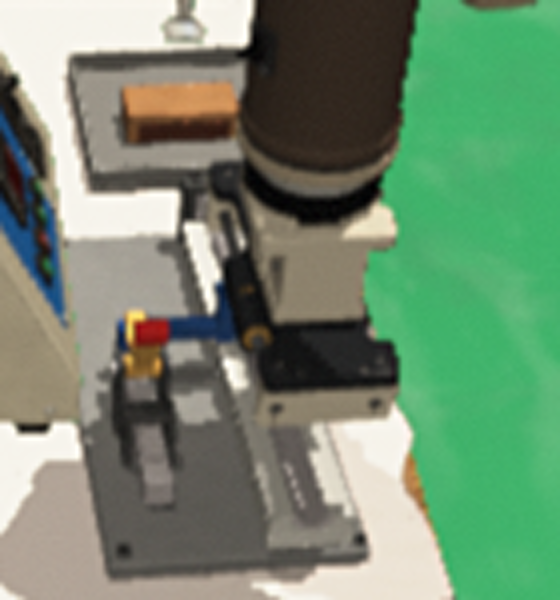

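Run:
```python
from h import *
print(line_to(J(-40,34,39.5),max_speed=12,threshold=10)); s=st()
c,sn=np.cos(YAW),np.sin(YAW); d=s['tool_pos'][:2]-JO; print('jig y',-sn*d[0]+c*d[1])
```

```text
False
clk 34.02 [443.4 -20.2  39.5] [ 0.2  1.8 -0.1] w 0.004
jig y 34.06008963325204
```

Run:
```python
from h import *
crop('side',320,160,140,150,4,'s9.png');crop('top',245,250,240,100,3.3,'t9.png')
```

```text
(no output)
```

View pics/s9.png

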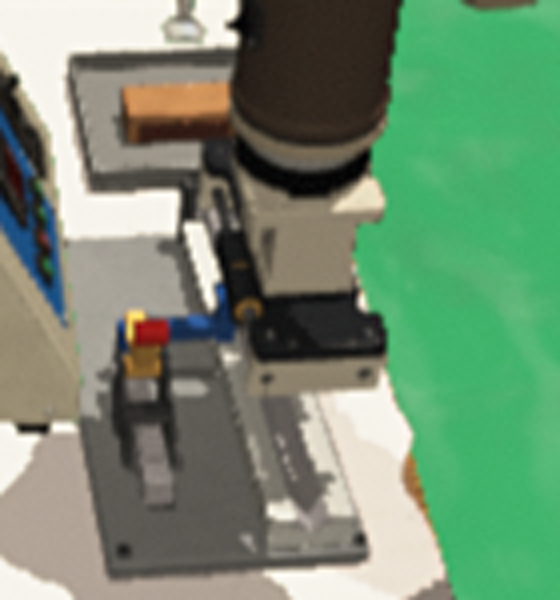

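View pics/t9.png

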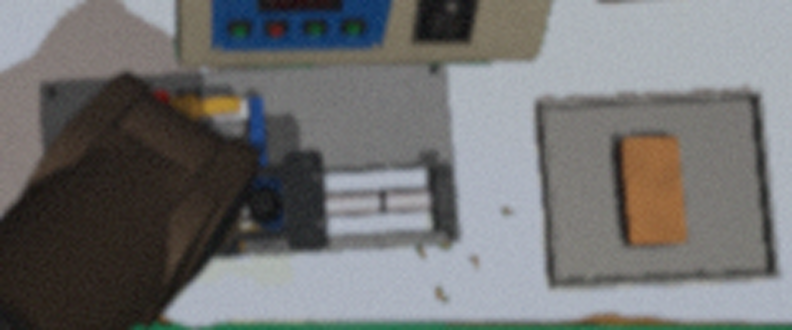

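Run:
```python
from h import *
def inv(P):
    c,s=np.cos(YAW),np.sin(YAW);d=np.array(P)[:2]-JO;return (c*d[0]+s*d[1]).round(1),(-s*d[0]+c*d[1]).round(1)
for oy,p in ((260,(126,183)),(260,(240,177)),(250,(126,217)),(250,(241,210)),(250,(382,202)),(250,(431,199))):
    q=(245+(p[0]+.5)/3.3-.5,oy+(p[1]+.5)/3.3-.5); print(p,inv(onz('top',q,47)))
im=cv2.imread('pics/t9.png'); cv2.imwrite('pics/t9b.png',cv2.resize(im[150:260,310:480],None,fx=4,fy=4,interpolation=cv2.INTER_CUBIC))
```

```text
(126, 183) (np.float64(-39.3), np.float64(99.7))
(240, 177) (np.float64(-39.6), np.float64(10.6))
(126, 217) (np.float64(-40.1), np.float64(99.7))
(241, 210) (np.float64(-39.6), np.float64(9.9))
(382, 202) (np.float64(-39.5), np.float64(-100.6))
(431, 199) (np.float64(-39.3), np.float64(-139.1))
```

View pics/t9b.png

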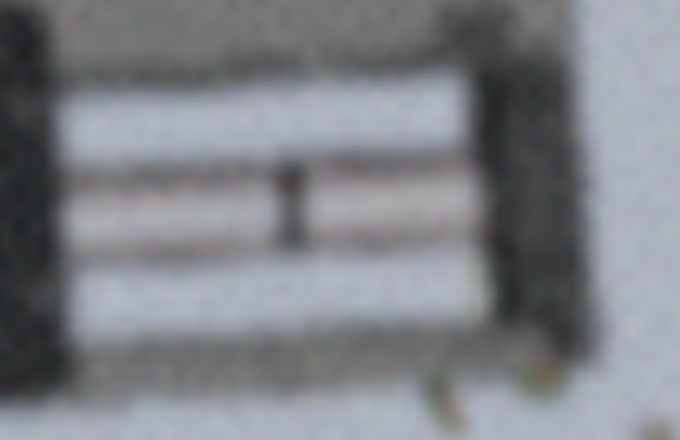

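Run:
```python
from h import *
print(line_to(J(-40,28,39.5),max_speed=8,threshold=8)); s=st()
c,sn=np.cos(YAW),np.sin(YAW); d=s['tool_pos'][:2]-JO; print('jig y',-sn*d[0]+c*d[1])
wait(.3); st()
```

```text
True
clk 34.60 [443.5 -21.4  39.2] [0.5 2.3 3. ] w -0.001
jig y 32.927962013446724
clk 34.90 [443.4 -21.4  39.1] [1.2 2.9 3.4] w 0.005
```

Run:
```python
from h import *
print(line_to(J(-40,28,39.5),max_speed=8,threshold=15)); s=st()
c,sn=np.cos(YAW),np.sin(YAW); d=s['tool_pos'][:2]-JO; print('jig y',-sn*d[0]+c*d[1])
crop('top',245,250,240,100,3.3,'t10.png')
im=cv2.imread('pics/t10.png'); cv2.imwrite('pics/t10b.png',cv2.resize(im[150:260,310:480],None,fx=4,fy=4,interpolation=cv2.INTER_CUBIC))
```

```text
True
clk 35.43 [443.5 -21.5  39. ] [-0.5  3.8  6.2] w 0.006
jig y 32.78781726936394
```

View pics/t10b.png

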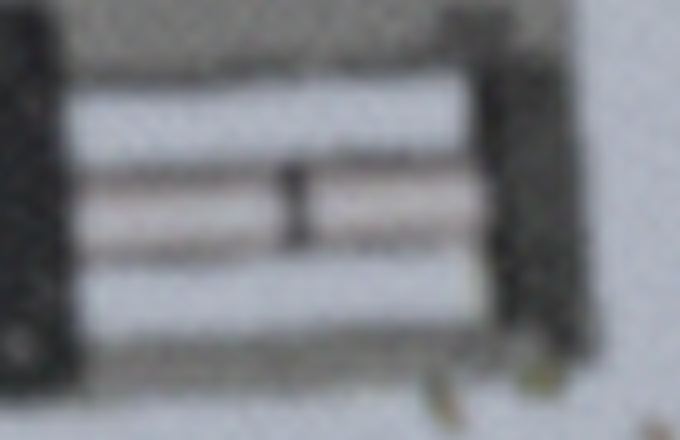

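Run:
```python
from h import *
line_to(J(-40,60,39.5),max_speed=60); line_to(J(-40,70,180)); move_to([400,250,250],down(AY)); st()
crop('top',245,250,240,100,3.3,'t11.png');crop('side',320,160,140,150,4,'s11.png')
cv2.imwrite('pics/full11.png',read_camera('top')[:,:,::-1])
```

```text
clk 38.16 [400.2 248.5 249.5] [-0.2 -0.   1.3] w 0.003
```

View pics/t11.png

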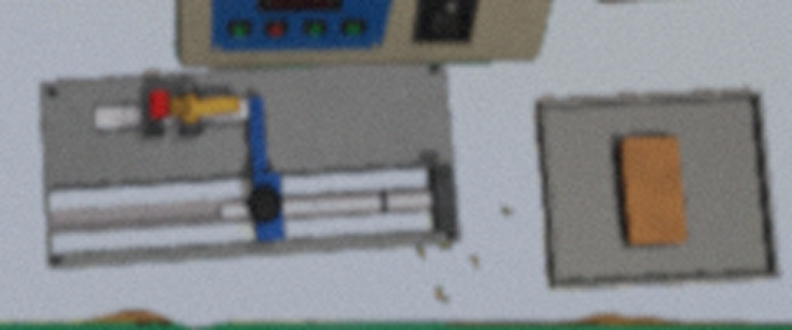

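View pics/s11.png

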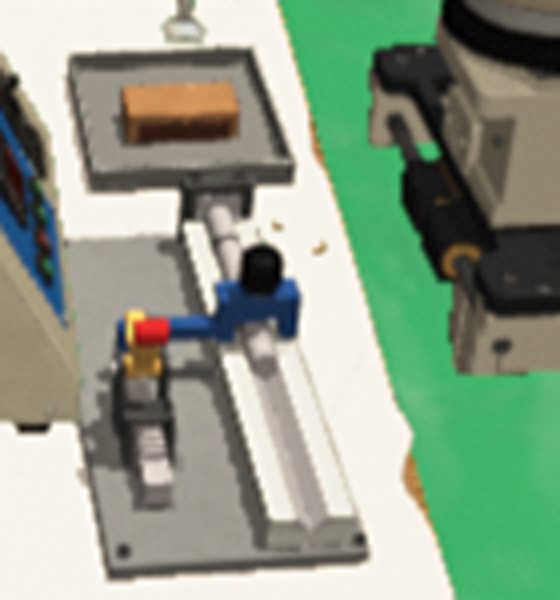

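Run:
```python
from h import *
st(); job_done()
```

```text
clk 38.31 [400.4 248.3 249.7] [ 0.1  0.2 -0.3] w 0.011
the job is handed in; nothing more can be done
```

The changeover is complete and handed in at about 38 s; `job_done` gives no verdict, so the results below are from my own checks.

- **Pawl:** I pushed the lever until it read about 0.8 rad in the side view. A first push tripped its 10 N threshold early, at contact, so I repeated it with a 20 N limit.
- **Clamp bar:** I pushed it back by the knob. Triangulated from the two views, the knob moved from jig y of about -46 to -7 mm, which is about 39 mm back. It was still there after the rod push.
- **Block:** It was gripped across its width and lowered until contact at the tray floor (tool tip at 6.1 mm, about 7 expected). Both views show it lying flat near the tray's centre.
- **Rod:** I pushed it about 112 mm along the groove until the tool was blocked. The rod's end measures about -139.5 mm against the stop at -140 mm, and the pictures show no gap.
- **Disagreement:** I expected the finger to reach the rod's final position at jig y of about 44 mm. It stopped at 33 mm, because the fingertips are thinner than I assumed.
- **Other things on the table:** I never approached them, but did not measure their positions at the end. The arm was clear of everything when I handed in.

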